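Ice the sample bath and hang up the scoop

TASK

Use the metal scoop to bring at least four of the six ice cubes from the dark tray into the steel bath where the sample bottle stands, spilling none and never touching the ice with the gripper. Then hang the scoop by its hook on the utensil rail, in the gap between the brush and the tongs, without knocking those two tools or upsetting the sample bottle, and leave it hanging still.

Things in the scene. Friction and masses are not known exactly. Their poses are not given: they have to be found in the camera images.
- scoop_grip (a point): Centre of the straight black handle of the loose steel scoop (0.26 kg), 84 mm over its flat underside. The handle leaves the top of the bowl's back wall (41 mm to -x) and rises at 45 deg to +x and up; grip 80 mm long, 20 mm wide (y), 18 mm thick. The nose's front edge is 157 mm to -x, 84 mm down. Axes: -x to the open nose, z up; it stands level on the bench, nose roughly to the robot's left (world +y).
- scoop_hook (a point): Where a bar's axis lies inside the hook at the handle's end; 49 mm to +x and 31 mm up from the grip point. The hook is an 18 mm wide, 4 mm thick strap. Tipped 35 deg nose-down, its 25 mm wide mouth opens straight down, the handle on the nose side of the bar, the free tip behind it reaching 27 mm below this point. Let go on the rail, the scoop swings to about 50 deg nose-down.
- scoop: The whole scoop; origin: underside, 60 mm behind the nose's front edge. Bowl 117 mm long, 96 mm wide, open at top and nose; floor 3 mm thick, thinning to 0.5 mm over the front 25 mm; 2.5 mm side walls, 48 mm high at the closed back, cut slantwise to 6 mm near the nose.
- table: The bench top (fixed, dark steel, its surface at height 0); no ice may land on it.
- tray: Fixed dark grey open tray that holds the ice, 292 mm (x) by 132 mm (y), 52 mm high, inside 280 x 120 mm, inner floor 6 mm above the bench, 7 mm rims outside at the top. Origin: centre of its underside; x along its length, roughly across the bench (world -y). The ice starts in two rows at its -x end (world +y); its +x half is empty.
- ice0: Ice cube, 32 mm with 4 mm rounded edges, 30 g, very slippery (friction about 0.12). Origin at its centre.
- ice1: Ice cube, 32 mm with 4 mm rounded edges, 30 g, very slippery (friction about 0.12). Origin at its centre.
- ice2: Ice cube, 32 mm with 4 mm rounded edges, 30 g, very slippery (friction about 0.12). Origin at its centre.
- ice3: Ice cube, 32 mm with 4 mm rounded edges, 30 g, very slippery (friction about 0.12). Origin at its centre.
- ice4: Ice cube, 32 mm with 4 mm rounded edges, 30 g, very slippery (friction about 0.12). Origin at its centre.
- ice5: Ice cube, 32 mm with 4 mm rounded edges, 30 g, very slippery (friction about 0.12). Origin at its centre.
- bath_mid (a point): Centre of the fixed round steel bath, 20 mm above the bench. The bath is an open pan, 232 mm outside diameter, 80 mm high, inside diameter about 222 mm, inner floor 4 mm above the bench, with a wire handle at each +-y side. The sample bottle stands in its +x half (away from the robot); the -x half is free for ice.
- sample_mid (a point): Centre (57 mm up) of the loose clear sample bottle with blue cap standing upright in the bath, 56 mm in diameter, 115 mm high, 0.28 kg.
- rail_gap (a point): Point on the rail's axis midway between brush and tongs: where to hang the scoop. The rail is a fixed level steel bar, 10 mm thick, 280 mm above the bench, 420 mm long along this frame's y, on posts 205 mm either side. -x of this frame faces the robot; hang the scoop from there, nose to -x. An 8 mm rest bar runs 154 mm below and 26 mm behind (+x) the rail; the hung scoop leans on it.
- brush (a joint): Swing of the hanging bottle brush about the rail (rad), 0 hanging straight, growing as its lower end goes to the rail's -x side. It hangs 92 mm to -y of the gap point; wire stem, 38 mm thick bristle head, lower end 200 mm below the rail.
- tongs (a joint): Swing of the hanging tongs about the rail (rad), 0 hanging straight, growing as the lower end goes to -x. They hang 92 mm to +y of the gap point, 41 mm wide, lower end 215 mm below the rail (a ladle hangs 63 mm beyond them).
Mind the look-alikes: they are no part of the job. What is shaped like the ice1 but blue or brown is not meant. Leave any green look-alike of the scoop alone.

How it is judged (in metres and radians):
On the way:
1. at least four ice cubes lie in the bath (((distance between each of ice0, ice1, ice2 and bath_mid below 0.115 m and distance between any of ice3, ice4, ice5 and bath_mid below 0.115 m) or ((distance between each of ice0, ice1 and bath_mid below 0.115 m or distance between each of ice0, ice2 and bath_mid below 0.115 m or distance between each of ice1, ice2 and bath_mid below 0.115 m) and (distance between each of ice3, ice4 and bath_mid below 0.115 m or distance between each of ice3, ice5 and bath_mid below 0.115 m or distance between each of ice4, ice5 and bath_mid below 0.115 m)) or (distance between any of ice0, ice1, ice2 and bath_mid below 0.115 m and distance between each of ice3, ice4, ice5 and bath_mid below 0.115 m))), for 0.2 s.
At the end, for the whole second after the job is handed in: At least four cubes in the bath (centres within 115 mm of bath_mid); scoop at rest, its hook point within 10 mm of the rail's axis and 30 mm along the rail of the gap's middle; brush and tongs within 0.15 rad of straight; sample bottle upright within 0.2 rad (((distance between each of ice0, ice1, ice2 and bath_mid below 0.115 m and distance between any of ice3, ice4, ice5 and bath_mid below 0.115 m) or ((distance between each of ice0, ice1 and bath_mid below 0.115 m or distance between each of ice0, ice2 and bath_mid below 0.115 m or distance between each of ice1, ice2 and bath_mid below 0.115 m) and (distance between each of ice3, ice4 and bath_mid below 0.115 m or distance between each of ice3, ice5 and bath_mid below 0.115 m or distance between each of ice4, ice5 and bath_mid below 0.115 m)) or (distance between any of ice0, ice1, ice2 and bath_mid below 0.115 m and distance between each of ice3, ice4, ice5 and bath_mid below 0.115 m)) and x of scoop_hook in the frame of rail_gap between -0.01 and 0.01 m and y of scoop_hook in the frame of rail_gap between -0.03 and 0.03 m and z of scoop_hook in the frame of rail_gap between -0.01 and 0.01 m and linear speed of scoop below 0.05 m/s and angular speed of scoop below 0.4 rad/s and value of joint brush between -0.15 and 0.15 rad and value of joint tongs between -0.15 and 0.15 rad and angle between sample_mid's own z axis and vertical below 0.2 rad); the robot touches nothing.
It fails at once if ice was spilled on the bench (contact force between any of ice0, ice1, ice2, ice3, ice4, ice5 and table above 0.05 N).
It fails at once if the gripper touched the ice (contact force between the fingers and ice0 above 0.3 N or contact force between the fingers and ice1 above 0.3 N or contact force between the fingers and ice2 above 0.3 N or contact force between the fingers and ice3 above 0.3 N or contact force between the fingers and ice4 above 0.3 N or contact force between the fingers and ice5 above 0.3 N).
It fails at once if the brush or the tongs were knocked (swung more than 0.3 rad) (value of joint any of brush, tongs above 0.3 rad or value of joint any of brush, tongs below -0.3 rad).
It fails at once if the sample bottle was tipped by more than 0.35 rad (angle between sample_mid's own z axis and vertical above 0.35 rad).
It also fails if it takes over 70 s, if anything falls off the work surface, if the arm or the gripper's body presses on something with over 40 N, if the wrist force passes 120 N, or if a joint passes its speed limit or range.

ROBOT

A 7-joint arm with a two-finger parallel gripper is mounted at the origin on the work surface. World frame = base frame: x ahead of the robot, y to its left, z up, the work surface at z = 0. Lengths are in mm, angles in rad, forces in N, time in s.
With the tool pointing down it reaches from about 375 to 925 mm from the base axis. Payload 3.1 kg.
Tool frame: the origin (TCP) lies at the very end of the fingers, on their centre line; the grasp point (between the pads) lies robot.tcp_to_grasp behind it (robot.tcp_to_grasp is the distance from the TCP to the grasp point, in mm); z points along the fingers, y is the line along which they close (so a half turn about z gives the same grasp; the last joint's range is limited). The gripper opens to 85 mm and grips with 20 to 120 N. Pads are 22 mm wide; open, the fingers measure 114 mm over their backs; the gripper's body (76 mm by 85 mm) begins 54 mm behind the grasp point. The pads swing forward as they close: fully open they stand 13 mm farther back than shut.
Start: joints at [1.146, 0.383, 0.044, 1.598, -0.018, 1.161, -0.05], TCP at [208.679, -615.594, 231.269] pointing down, gripper open.
Joint ranges: [-2.61, 2.61], [-0.41, 2.15], [-1.48, 1.57], [0, 2.5], [-1.57, 4.71], [0.05, 1.97], [-2.85, 2.85]. Speed limits (rad/s): [2.79, 2.79, 3.14, 3.14, 3.14, 3.14, 3.14].

INTERFACE

Orientations are given as a unit quaternion [x, y, z, w].
In Python, from plant import robot gives the robot as it stands. The module is installed in compiled form; this text tells all that it offers.
- The arm moves only by the tool carry_out, never from a script. Its argument "deltas" is a list of rows, each a list of 4 numbers: the shift along the tool's x, y, z in mm, then the turn about the tool's z in rad. In form: [[x, y, z, turn], ...]. A call has 1 to 12 rows; each row shifts and turns the commanded pose from where the row before left it, along the tool's axes as they then stand; what a row does not reach is not made up. A row lasts 1/8 s, in which the tool goes at most 62.5 mm and 10.7 degrees, less where a joint would pass 70% of its speed; a pose out of reach is approached as far as the arm can. A call is refused whole if a number of a shift passes 62.5 or a number of a turn 0.188, either way. A call with a gripper value outside its range is refused whole. "gripper" is the closure, from 0 (fully open) to 1 (shut), set as the call begins (left out, the last holds). The fingers move at their own pace and stop on an object; the grip force is fixed at half the most. Time passes only in rows, so rows that do not move let the fingers close. It gives the time, the measured TCP pose, the force, the opening and the grip force at its end, in the units of the state.
- robot.get_state(): the state, without advancing time (a new reading comes with each control period).
- robot.camera(name): name is "scene" or "top" or "wrist"; returns a dict with "img" (420x560x3 uint8, blue, green, red), "fx", "fy", "cx", "cy" (pixels), "extrinsics" (4x4, takes a point from camera to world coordinates); the wrist camera has in their place "mount" (4x4, takes a point from camera to tool coordinates, whose origin is the TCP and whose axes are the flange's). Camera axes: x right, y up, looking along -z (the intrinsics and any distortion apply to the point x, -y, -z); pixel columns grow to the right and rows downward; lengths in mm; the calibration is good to about 2 mm. A picture is of the moment at which its call begins: read the wrist's pose just before it. There is no depth.
- robot.finish_job(): hands the job in; it is judged then, once.
The state is a dict: "clock": time; "q": joint angles; "dq": joint speeds; "effort": joint torques, N m; "position": TCP position; "orientation": TCP orientation; "force": force on the tool from outside, world axes, zero at the start; "ft_torque": the same for the moment, N m; "opening": finger opening in mm; "grip_force": force on a finger pad.
Only numpy, scipy, OpenCV 4.12 (cv2) and the standard library are available. Lean on these libraries where they do the work, as an engineer would, in place of code of your own. Each camera call takes 0.05 s, during which the arm holds its last target. There are 200 camera calls.

## Working session

There is one attempt and no reset: what is moved stays moved. The work goes in short steps, Python scripts to look and compute and a tool call to move; the robot and the scene stay as the last step left them, time stands still between calls to the robot, and variables do not carry over. Pictures are saved under pics/ and viewed, at most 10 in all, crops included, and the job is handed in when it is done.

Besides the shell and the picture viewer there is one more tool, called as name(argument=value, ...), one argument or row to a line, values as JSON. carry_out: Moves the arm, as the interface text tells. Its arguments: {"type":"object","properties":{"deltas":{"type":"array"},"gripper":{"type":"number"}},"required":["deltas"]}

```bash
mkdir -p pics; cat > h.py <<'E'
import numpy as np,cv2
from plant import robot
def ray(c,u,v):
    E=c["extrinsics"] if "extrinsics" in c else None
    d=np.array([(u-c["cx"])/c["fx"],-(v-c["cy"])/c["fy"],-1.])
    return E[:3,3],E[:3,:3]@d
def onz(c,u,v,z):
    o,d=ray(c,u,v); return o+d*(z-o[2])/d[2]
def tri(c1,p1,c2,p2):
    o1,d1=ray(c1,*p1);o2,d2=ray(c2,*p2);d1/=np.linalg.norm(d1);d2/=np.linalg.norm(d2)
    t=np.linalg.lstsq(np.c_[d1,-d2],o2-o1,rcond=None)[0]
    a=o1+d1*t[0];b=o2+d2*t[1];return (a+b)/2,np.linalg.norm(a-b)
def proj(c,P):
    E=np.linalg.inv(c["extrinsics"]);p=E[:3,:3]@np.array(P)+E[:3,3]
    return c["cx"]+c["fx"]*p[0]/-p[2],c["cy"]-c["fy"]*p[1]/-p[2]
def wristcam():
    from scipy.spatial.transform import Rotation as R
    s=robot.get_state();c=robot.camera("wrist");T=np.eye(4)
    T[:3,:3]=R.from_quat(s["orientation"]).as_matrix();T[:3,3]=s["position"]
    c["extrinsics"]=T@c["mount"];return c
E
python3 - <<'E'
from h import *
s=robot.get_state()
print(s,robot.tcp_to_grasp)
for n in("scene","top"):
    c=robot.camera(n);cv2.imwrite(f"pics/{n}0.png",c["img"]);print(n,c["fx"],c["cx"],c["cy"],[k for k in c],c["extrinsics"].round(3).tolist())
    c["n"]=n; np.save(f"{n}0.npy",c,allow_pickle=True)
from scipy.spatial.transform import Rotation as R
print(R.from_quat(s["orientation"]).as_matrix().round(3))
E
```

```text
{'clock': 0.0, 'q': array([ 1.14618001,  0.38383547,  0.04380998,  1.59960048, -0.01791006,
        1.16119011, -0.04994194]), 'dq': array([ 8.55219192e-05,  1.66548699e-04, -2.80825291e-04, -8.96445058e-04,
       -3.19340043e-03, -3.13618055e-04, -1.12072543e-03]), 'effort': array([-7.05554394e-04, -4.33462822e+01,  1.02424901e+00, -2.49509811e+01,
        1.05500798e-02,  1.13749848e-02,  9.89479645e-07]), 'position': array([ 208.37383672, -614.68839697,  229.87419612]), 'orientation': array([ 9.86673185e-01,  1.62709196e-01, -2.75747662e-04, -1.29157936e-03]), 'force': array([ 0.38991227, -0.4435734 ,  0.25608224]), 'ft_torque': array([ 0.07710793,  0.0417203 , -0.00391928]), 'grip_force': 0.0, 'opening': 85.42510505621811} 18.700000000000003
scene 388.57646740534557 288.0349490650668 208.63059403400894 ['img', 'fx', 'fy', 'cx', 'cy', 'extrinsics'] [[0.376, -0.779, 0.502, 898.182], [0.927, 0.309, -0.214, -140.779], [0.012, 0.546, 0.838, 964.235], [0.0, 0.0, 0.0, 1.0]]
top 519.9217485058796 278.8406137741863 202.63430553822835 ['img', 'fx', 'fy', 'cx', 'cy', 'extrinsics'] [[0.02, 0.996, -0.083, 279.921], [-1.0, 0.02, 0.002, 68.929], [0.004, 0.083, 0.997, 1696.253], [0.0, 0.0, 0.0, 1.0]]
[[ 0.947  0.321 -0.001]
 [ 0.321 -0.947  0.002]
 [-0.    -0.003 -1.   ]]
```

View pics/scene0.png

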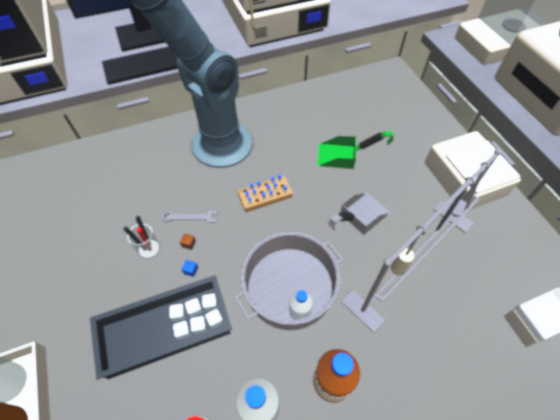

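View pics/top0.png

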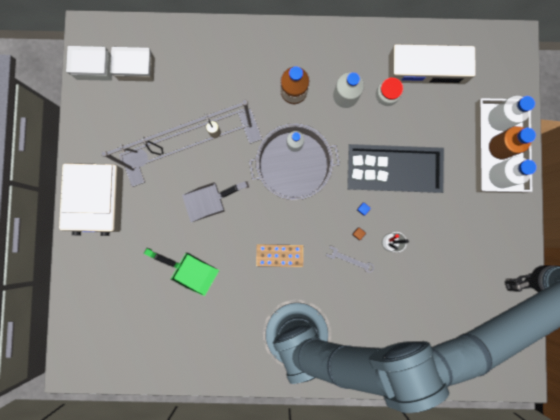

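```bash
python3 - <<'E'
from h import *
a=cv2.imread("pics/top0.png")[95:225,95:255];b=cv2.imread("pics/scene0.png")[135:335,310:530]
a=cv2.resize(a,None,fx=2.8,fy=2.8,interpolation=cv2.INTER_CUBIC);b=cv2.resize(b,None,fx=1.6*1,fy=1.6,interpolation=cv2.INTER_CUBIC)
o=np.zeros((364,800,3),np.uint8);o[:,:448]=a;o[:320,448:]=b;cv2.imwrite("pics/crop1.png",o)
t=np.load("top0.npy",allow_pickle=True).item();s=np.load("scene0.npy",allow_pickle=True).item()
for n,p,z in[("bath",(294,162),80),("bottle",(295,138),115),("bowl",(204,202),20),("grip",(232,190),84),("ice",(371,168),38),("trayTL",(348,146),52),("trayBR",(443,192),52)]:
    print(n,onz(t,*p,z).round())
E
```

```text
bath [544.  20.  80.]
bottle [613.  19. 115.]
bowl [417. 307.  20.]
grip [451. 212.  84.]
ice [ 536. -229.   38.]
trayTL [ 604. -153.   52.]
trayBR [ 462. -457.   52.]
```

View pics/crop1.png

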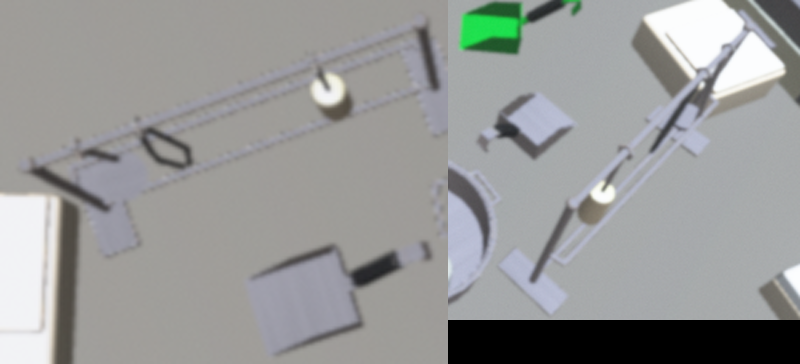

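```bash
cat >> h.py <<'E'
def yawof(q):
    from scipy.spatial.transform import Rotation as R
    x=R.from_quat(q).as_matrix()[:,0];return np.arctan2(x[1],x[0])
def plan(target,yaw,n,start=None,acc=2):
    """rows from current pose to target TCP pose (mm), tool-x yaw (rad), trapezoid with acc rows ramp"""
    s=robot.get_state();p,w=(s["position"],yawof(s["orientation"])) if start is None else start
    p=np.array(p,float);dy=(yaw-w+np.pi)%(2*np.pi)-np.pi
    k=np.arange(n);wt=np.minimum(1,np.minimum(k+1,n-k)/(acc+1.));wt=wt/wt.sum()
    D=np.array(target)-p;out=[]
    for f in wt:
        d=D*f;x=np.array([np.cos(w),np.sin(w),0]);y=np.array([np.sin(w),-np.cos(w),0])
        r=[round(float(d@x),1),round(float(d@y),1),round(float(-d[2]),1),round(float(-dy*f),3)];out.append(r);w+=dy*f
    for i in range(0,n,12):print(out[i:i+12])
E
python3 - <<'E'
from h import *
t=np.load("top0.npy",allow_pickle=True).item();s=np.load("scene0.npy",allow_pickle=True).item()
print("grip",tri(t,(228.9,192.1),s,(348.8,215.6)));print("hook",tri(t,(243,185),s,(336,220.6)))
co=[onz(t,95+a/2.8,95+b/2.8,z) for a,b,z in[(250,280,3),(275,355,3),(335,247,45),(360,325,45)]]
print("corners",np.round(co)); n=(co[0]+co[1])/2-(co[2]+co[3])/2;print("yaw",np.degrees(np.arctan2(n[1],n[0])))
L,Rr,B,T=[onz(t,*p,280) for p in[(105.7,153.9),(246.8,102.9),(207.5,117),(144,138.6)]];print(L,Rr,B,T,(B+T)/2,np.degrees(np.arctan2(*(L-Rr)[[1,0]])))
plan((430,200,300),np.radians(110),24)
E
```

```text
grip (array([446.94866122, 225.60458431,  79.14688918]), np.float64(8.19554134150531))
hook (array([465.19547233, 177.58461365, 110.10053828]), np.float64(2.6591763673231688))
corners [[440. 375.   3.]
 [353. 343.   3.]
 [476. 272.  45.]
 [387. 240.  45.]]
yaw 108.81450623890348
[523.30589185 544.6591576  280.        ] [674.41537947 160.15300054 280.        ] [632.33796596 267.98181262 280.        ] [568.1150104 441.167384  280.       ] [600.22648818 354.57459831 280.        ] 111.4546418802562
[[7.1, -10.6, -1.1, -0.024], [14.8, -20.9, -2.1, -0.048], [23.7, -30.2, -3.2, -0.072], [25.8, -28.4, -3.2, -0.072], [27.8, -26.5, -3.2, -0.072], [29.6, -24.4, -3.2, -0.072], [31.3, -22.2, -3.2, -0.072], [32.8, -19.9, -3.2, -0.072], [34.2, -17.4, -3.2, -0.072], [35.4, -14.9, -3.2, -0.072], [36.4, -12.3, -3.2, -0.072], [37.1, -9.7, -3.2, -0.072]]
[[37.7, -6.9, -3.2, -0.072], [38.2, -4.2, -3.2, -0.072], [38.4, -1.4, -3.2, -0.072], [38.4, 1.4, -3.2, -0.072], [38.2, 4.1, -3.2, -0.072], [37.8, 6.9, -3.2, -0.072], [37.2, 9.6, -3.2, -0.072], [36.4, 12.3, -3.2, -0.072], [35.4, 14.9, -3.2, -0.072], [34.2, 17.4, -3.2, -0.072], [21.9, 13.2, -2.1, -0.048], [10.6, 7.1, -1.1, -0.024]]
```

carry_out(
  deltas=[
    [7,-10.5,-1,-0.024],
    [15,-21,-2,-0.048],
    [24,-30,-3,-0.072],
    [26,-28.5,-3,-0.072],
    [28,-26.5,-3,-0.072],
    [29.5,-24.5,-3,-0.072],
    [31.5,-22,-3,-0.072],
    [33,-20,-3,-0.072],
    [34,-17.5,-3,-0.072],
    [35.5,-15,-3,-0.072],
    [36.5,-12.5,-3,-0.072],
    [37,-9.5,-3,-0.072],
  ],
)

```text
clock: 1.6
position: [320.7, -205.8, 264.2]
orientation: [0.847, 0.532, -0.0, 0.0]
force: [0.0, 0.8, 0.8]
opening: 85.5
grip_force: 0.0
```

carry_out(
  deltas=[
    [37.5,-7,-3,-0.072],
    [38,-4,-3,-0.072],
    [38.5,-1.5,-3,-0.072],
    [38.5,1.5,-3,-0.072],
    [38,4,-3,-0.072],
    [38,7,-3,-0.072],
    [37,9.5,-3,-0.072],
    [36.5,12.5,-3,-0.072],
    [35.5,15,-3,-0.072],
    [34,17.5,-3,-0.072],
    [22,13,-2,-0.048],
    [10.5,7,-1,-0.024],
  ],
)

```text
clock: 3.1
position: [433.8, 200.3, 297.2]
orientation: [0.575, 0.818, -0.0, -0.0]
force: [0.3, -0.3, -0.5]
opening: 85.9
grip_force: 0.0
```

```bash
python3 - <<'E'
from h import *
s=robot.get_state();print(s["clock"],s["position"],np.degrees(yawof(s["orientation"])),s["q"].round(2))
c=wristcam();cv2.imwrite("pics/w1.png",c["img"]);np.save("w1.npy",c,allow_pickle=True);print(c["mount"].round(2).tolist(),c["fx"])
t=robot.camera("top");cv2.imwrite("pics/top1.png",t["img"])
E
```

```text
3.1 [433.79376025 200.27608151 297.22535319] 109.73803072301871 [ 0.37  0.05 -0.9   1.88  0.04  1.23 -0.2 ]
[[-0.0, 0.95, 0.32, 82.44], [1.0, 0.0, 0.0, -0.34], [-0.0, 0.32, -0.95, -142.34], [0.0, 0.0, 0.0, 1.0]] 334.43939749152196
```

View pics/w1.png

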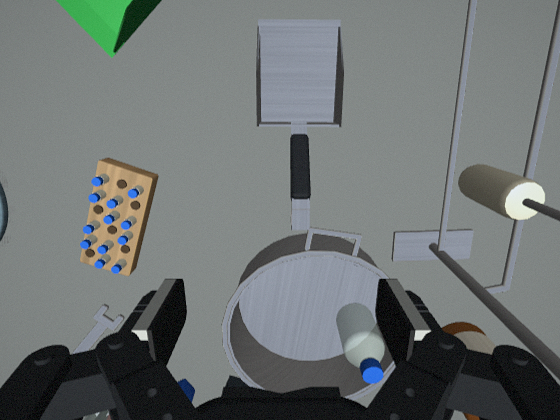

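```bash
python3 - <<'E'
from h import *
c=np.load("w1.npy",allow_pickle=True).item();y=np.radians(109.74);f=np.array([np.cos(y),np.sin(y)]);l=np.array([-f[1],f[0]])
for n,p,z in[("nose",(299,20),2),("backtop",(299.5,125),48),("blackfar",(300,135),60),("blacknear",(300.5,197),118),("mid",(300.3,166),84+12)]:
    P=onz(c,*p,z);print(n,P.round(1),"along",round(P[:2]@f,1),"lat",round(P[:2]@l,1))
g=onz(c,299,20,1)[:2]-157*f;print("grip est",g)
plan((g[0],g[1],170),y,8)
E
```

```text
nose [396.2 366.9   2. ] along 211.5 lat -496.9
backtop [435.  259.3  48. ] along 97.1 lat -497.0
blackfar [438.4 250.   60. ] along 87.2 lat -497.1
blacknear [455.4 197.7 118. ] along 32.3 lat -495.4
mid [446.7 223.4  96. ] along 59.3 lat -495.9
grip est [449.21729337 219.34822331]
[[0.7, 1.2, 7.1, -0.0], [1.5, 2.3, 14.1, -0.0], [2.2, 3.5, 21.2, -0.0], [2.2, 3.5, 21.2, -0.0], [2.2, 3.5, 21.2, -0.0], [2.2, 3.5, 21.2, -0.0], [1.5, 2.3, 14.1, -0.0], [0.7, 1.2, 7.1, -0.0]]
```

carry_out(
  deltas=[
    [1,1,7,0],
    [1.5,2.5,14,0],
    [2,3.5,21,0],
    [2,3.5,21,0],
    [2,3.5,21,0],
    [2,3.5,21,0],
    [1.5,2.5,14,0],
    [1,1,7,0],
    [0,0,0,0],
  ],
)

```text
clock: 4.32
position: [449.9, 217.6, 170.9]
orientation: [0.577, 0.817, -0.0, -0.0]
force: [-1.1, -0.9, -0.0]
opening: 85.3
grip_force: 0.0
```

```bash
python3 - <<'E'
from h import *
c=np.load("w1.npy",allow_pickle=True).item()
s=robot.get_state();print(s["position"],np.degrees(yawof(s["orientation"])))
d=wristcam();np.save("w2.npy",d,allow_pickle=True)
def dark(c):
    m=(c["img"].max(2)<60).astype(np.uint8);n,_,st,ce=cv2.connectedComponentsWithStats(m)
    return [(st[i].tolist(),ce[i].round(1).tolist()) for i in range(1,n) if st[i,4]>300 and 230<ce[i][0]<370]
print(dark(c));print(dark(d))
cv2.imwrite("pics/w2.png",d["img"])
E
```

```text
[449.93462728 217.60805085 170.89709226] 109.48281008401486
[([334, 31, 10, 95, 447], [338.7, 87.0]), ([290, 135, 21, 64, 1166], [299.7, 167.1]), ([0, 279, 560, 141, 34235], [280.3, 378.2])]
[([331, 12, 13, 140, 780], [336.9, 93.8]), ([265, 166, 30, 102, 2771], [279.4, 217.3]), ([0, 279, 560, 141, 34042], [281.9, 378.1])]
```

```bash
python3 - <<'E'
from h import *
c=np.load("w1.npy",allow_pickle=True).item();d=np.load("w2.npy",allow_pickle=True).item()
P,e=tri(c,(299.7,167.1),d,(279.4,217.3));print(P,e)
print(tri(c,(290+10.5,199),d,(280,268)),tri(c,(300.5,135),d,(280,166)))
y=np.radians(109.48);plan((P[0],P[1],66),y,8)
plan((448.8,219.5,66),y,8)
E
```

```text
[447.03289733 221.57069139  92.98709975] 0.27161852062234176
(array([457.00059184, 194.57526211, 113.28370954]), np.float64(0.3416473398616851)) (array([437.7950367 , 250.75534087,  65.9859542 ]), np.float64(1.2241933440420953))
[[0.3, -0.1, 5.9, -0.0], [0.5, -0.2, 11.7, -0.0], [0.8, -0.3, 17.6, -0.0], [0.8, -0.3, 17.6, -0.0], [0.8, -0.3, 17.6, -0.0], [0.8, -0.3, 17.6, -0.0], [0.5, -0.2, 11.7, -0.0], [0.3, -0.1, 5.9, -0.0]]
[[0.1, -0.1, 5.9, -0.0], [0.2, -0.1, 11.7, -0.0], [0.3, -0.2, 17.6, -0.0], [0.3, -0.2, 17.6, -0.0], [0.3, -0.2, 17.6, -0.0], [0.3, -0.2, 17.6, -0.0], [0.2, -0.1, 11.7, -0.0], [0.1, -0.1, 5.9, -0.0]]
```

carry_out(
  deltas=[
    [0,0,6,0],
    [0,0,12,0],
    [0.5,-0.5,17,0],
    [0.5,0,18,0],
    [0,-0.5,17,0],
    [0,0,18,0],
    [0,0,11,0],
    [0,0,6,0],
    [0,0,0,0],
  ],
)

```text
clock: 5.5
position: [448.8, 218.4, 66.0]
orientation: [0.577, 0.817, -0.0, -0.0]
force: [-1.1, -0.7, -0.4]
opening: 85.1
grip_force: 0.0
```

carry_out(
  deltas=[
    [0,0,0,0],
    [0,0,0,0],
    [0,0,0,0],
    [0,0,0,0],
    [0,0,0,0],
    [0,0,0,0],
  ],
  gripper=1,
)

```text
clock: 6.25
position: [449.1, 218.2, 66.6]
orientation: [0.577, 0.817, -0.0, 0.0]
force: [-0.5, -0.7, 5.1]
opening: 19.0
grip_force: 58.9
```

carry_out(
  deltas=[
    [0,0,-5,0],
    [0,0,-15,0],
    [0,0,-30,0],
    [0,0,-40,0],
    [0,0,-40,0],
    [0,0,-30,0],
    [0,0,-15,0],
    [0,0,-5,0],
  ],
)

```text
clock: 7.25
position: [448.9, 218.4, 246.9]
orientation: [0.577, 0.817, 0.0, 0.0]
force: [0.2, -0.0, -1.5]
opening: 19.3
grip_force: 58.9
```

```bash
python3 - <<'E'
from h import *
d=wristcam();np.save("w3.npy",d,allow_pickle=True);cv2.imwrite("pics/w3.png",d["img"])
s=robot.get_state();print(s["position"],s["opening"],s["grip_force"],s["q"].round(2))
# tray & ice from top view
t=robot.camera("top");np.save("top2.npy",t,allow_pickle=True)
im=t["img"]; m=(im.max(2)<75).astype(np.uint8); m[:, :330]=0; m[:,460:]=0; m[:130]=0;m[205:]=0
m=cv2.morphologyEx(m,cv2.MORPH_CLOSE,np.ones((15,15)))
n,_,st,ce=cv2.connectedComponentsWithStats(m); i=1+np.argmax(st[1:,4]); ys,xs=np.where(_==i)
r=cv2.minAreaRect(np.c_[xs,ys].astype(np.float32));print(r)
bp=cv2.boxPoints(r);print("tray box",[onz(t,*p,52)[:2].round().tolist() for p in bp])
w=(im.min(2)>150).astype(np.uint8)
n,_,st,ce=cv2.connectedComponentsWithStats(w)
for i in range(1,n):
    if 330<ce[i][0]<460 and 130<ce[i][1]<205: print("ice",st[i].tolist(),onz(t,*ce[i],38)[:2].round(0).tolist())
# bath rim: contour
E
```

```text
[448.83888523 218.29433032 246.68507291] 19.124004510701848 58.90185534954071 [ 0.32  0.17 -0.92  1.9   0.15  1.14 -0.32]
((402.53704833984375, 153.72177124023438), (94.01298522949219, 34.47434997558594), 24.599788665771484)
tray box [[592.0, -168.0], [695.0, -213.0], [573.0, -488.0], [471.0, -441.0]]
ice [351, 128, 8, 5, 14] [659.0, -174.0]
ice [358, 133, 2, 2, 3] [648.0, -188.0]
ice [360, 132, 1, 1, 1] [653.0, -193.0]
ice [359, 134, 6, 9, 24] [631.0, -197.0]
ice [355, 139, 2, 1, 2] [630.0, -179.0]
ice [343, 141, 1, 1, 1] [623.0, -138.0]
ice [355, 141, 3, 2, 3] [622.0, -180.0]
ice [353, 155, 11, 11, 105] [561.0, -186.0]
ice [365, 155, 11, 11, 104] [562.0, -226.0]
ice [377, 156, 11, 11, 102] [559.0, -266.0]
ice [352, 168, 12, 12, 107] [517.0, -185.0]
ice [365, 170, 11, 10, 106] [515.0, -226.0]
ice [377, 170, 12, 12, 106] [513.0, -265.0]
ice [396, 202, 1, 1, 1] [428.0, -310.0]
```

View pics/w3.png

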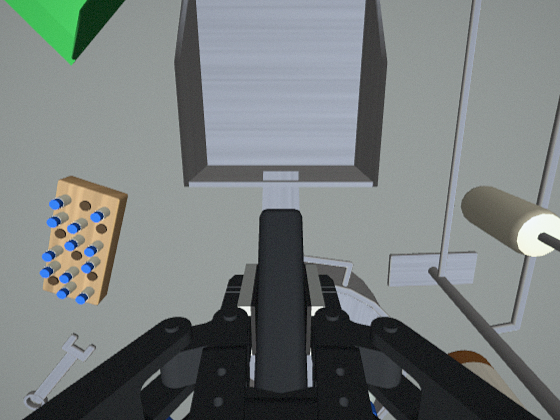

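```bash
python3 - <<'E'
from h import *
t=np.load("top0.npy",allow_pickle=True).item();im=t["img"]
s=np.load("scene0.npy",allow_pickle=True).item()
def box(c,u0,u1,v0,v1,th):
    m=np.zeros(c["img"].shape[:2],np.uint8);m[v0:v1,u0:u1]=(c["img"].max(2)[v0:v1,u0:u1]<th)
    m=cv2.morphologyEx(m,cv2.MORPH_CLOSE,np.ones((3,3)))
    n,l,st,ce=cv2.connectedComponentsWithStats(m);i=1+np.argmax(st[1:,4]);ys,xs=np.where(l==i)
    h=cv2.convexHull(np.c_[xs,ys].astype(np.float32));r=cv2.minAreaRect(h);ap=cv2.approxPolyDP(h,4,True)[:,0]
    return r,ap
r,ap=box(t,335,455,135,205,85);print(r,ap.tolist())
print([onz(t,*p,52)[:2].round().tolist() for p in cv2.boxPoints(r)], onz(t,*r[0],52))
r,ap=box(s,70,245,270,385,80);print([ (p.tolist(),onz(s,*p,52)[:2].round().tolist()) for p in ap])
# bath rim via hough circle in top
g=cv2.cvtColor(im,cv2.COLOR_BGR2GRAY)[110:215,240:345];g=cv2.resize(g,None,fx=4,fy=4,interpolation=cv2.INTER_CUBIC)
h=cv2.HoughCircles(g,cv2.HOUGH_GRADIENT,1,200,param1=80,param2=20,minRadius=130,maxRadius=165);print(h)
if h is not None:
    u,v,R=h[0][0]/4;print("bath",onz(t,u+240-.4,v+110-.4,80),R*1610/520)
b=(im[:,:,0].astype(int)-im[:,:,2]>90).astype(np.uint8);n,l,st,ce=cv2.connectedComponentsWithStats(b)
print([(st[i,4],onz(t,*ce[i],115).round(),) for i in range(1,n) if 280<ce[i][0]<310 and 125<ce[i][1]<155])
crop=np.hstack([cv2.resize(im[110:215,240:455],(800,391),interpolation=cv2.INTER_CUBIC)]);cv2.imwrite("pics/c2.png",crop)
E
```

```text
((395.68365478515625, 166.74559020996094), (89.5345687866211, 37.184120178222656), 3.814074993133545) [[439.0, 188.0], [352.0, 149.0], [439.0, 151.0]]
[[487.0, -159.0], [607.0, -166.0], [593.0, -453.0], [473.0, -444.0]] [ 539.83280078 -305.74717404   52.        ]
[([211.0, 283.0], [485.0, -168.0]), ([102.0, 370.0], [592.0, -446.0]), ([97.0, 320.0], [475.0, -442.0])]
[[[217.5 206.5 140.8]]]
bath [546.43792885  20.31033574  80.        ] 108.98462
[(np.int32(54), array([619.,  17., 115.]))]
```

View pics/c2.png

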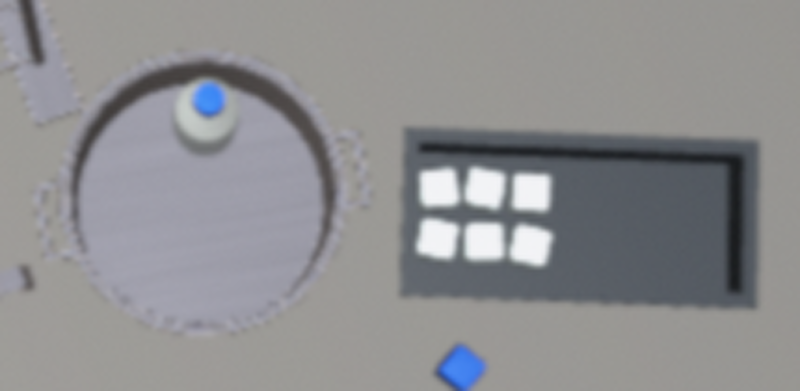

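```bash
python3 - <<'E'
from h import *
t=np.load("top0.npy",allow_pickle=True).item()
k=800/215
C=np.array([onz(t,240+a/k,110+b/k,52)[:2] for a,b in[(405,128),(758,141),(755,307),(402,295)]]);print(C.round(),C.mean(0))
d=(C[1]+C[2]-C[0]-C[3])/2;print(np.linalg.norm(d),np.linalg.norm(C[0]-C[3]),"nose dir yaw",np.degrees(np.arctan2(-d[1],-d[0])))
print("bath",onz(t,240+205/k,110+193/k,80));print("cap",onz(t,240+208/k,110+98/k,115))
for a,b in[(438,187),(485,188),(532,191),(437,239),(484,241),(530,245)]:print(onz(t,240+a/k,110+b/k,38)[:2].round())
E
```

```text
[[ 609. -155.]
 [ 604. -460.]
 [ 460. -456.]
 [ 464. -154.]] [ 534.38414755 -306.38182345]
303.25633339615337 144.72737793494898 nose dir yaw 89.11265914173994
bath [544.46723397  16.76212673  80.        ]
cap [618.34187698  16.76048674 115.        ]
[ 561. -186.]
[ 561. -227.]
[ 559. -268.]
[ 515. -186.]
[ 514. -227.]
[ 512. -266.]
```

```bash
python3 - <<'E'
from h import *
plan((532,-463,150),np.radians(89.1),22)
E
```

```text
[[-11.2, -2.5, 1.6, 0.006], [-22.4, -4.8, 3.2, 0.012], [-33.6, -6.8, 4.8, 0.018], [-33.7, -6.2, 4.8, 0.018], [-33.8, -5.6, 4.8, 0.018], [-33.9, -5.0, 4.8, 0.018], [-34.0, -4.4, 4.8, 0.018], [-34.1, -3.8, 4.8, 0.018], [-34.2, -3.2, 4.8, 0.018], [-34.2, -2.6, 4.8, 0.018], [-34.3, -2.0, 4.8, 0.018], [-34.3, -1.4, 4.8, 0.018]]
[[-34.3, -0.8, 4.8, 0.018], [-34.3, -0.2, 4.8, 0.018], [-34.3, 0.5, 4.8, 0.018], [-34.3, 1.1, 4.8, 0.018], [-34.3, 1.7, 4.8, 0.018], [-34.2, 2.3, 4.8, 0.018], [-34.2, 2.9, 4.8, 0.018], [-34.1, 3.5, 4.8, 0.018], [-22.7, 2.7, 3.2, 0.012], [-11.3, 1.5, 1.6, 0.006]]
```

carry_out(
  deltas=[
    [-11,-2.5,0,0.006],
    [-22.5,-5,0,0.012],
    [-33.5,-7,0,0.018],
    [-34,-6,0,0.018],
    [-34,-5.5,3,0.018],
    [-34,-5,5,0.018],
    [-34,-4.5,6,0.018],
    [-34,-4,6,0.018],
    [-34,-3,6,0.018],
    [-34,-2.5,6,0.018],
    [-34.5,-2,6,0.018],
    [-34.5,-1.5,6,0.018],
  ],
)

```text
clock: 8.85
position: [494.0, -158.7, 201.3]
orientation: [0.656, 0.755, -0.0, -0.001]
force: [0.1, 0.2, -2.3]
opening: 19.6
grip_force: 58.8
```

carry_out(
  deltas=[
    [-34.5,-1,6,0.018],
    [-34.5,0,6,0.018],
    [-34.5,0.5,6,0.018],
    [-34.5,1,6,0.018],
    [-34.5,1.5,6,0.018],
    [-34,2.5,6,0.018],
    [-34,3,6,0.018],
    [-34,3.5,6,0.018],
    [-22.5,2.5,4,0.012],
    [-11.5,1.5,1,0.006],
    [0,0,0,0],
  ],
)

```text
clock: 10.22
position: [530.4, -464.8, 148.6]
orientation: [0.715, 0.699, -0.0, -0.0]
force: [-0.3, 0.1, -3.0]
opening: 19.2
grip_force: 58.8
```

```bash
python3 - <<'E'
from h import *
s=robot.get_state();print(s["position"],np.degrees(yawof(s["orientation"])),s["grip_force"],s["force"],s["ft_torque"])
d=wristcam();np.save("w4.npy",d,allow_pickle=True)
e=robot.camera("scene");o=np.zeros((420,800,3),np.uint8);o[:,:420]=d["img"][:,70:490];o[:400,420:800]=cv2.resize(e["img"][235:400,70:227],(380,400),interpolation=cv2.INTER_CUBIC);cv2.imwrite("pics/w4.png",o)
E
```

```text
[ 530.36920064 -464.84245073  148.6027608 ] 88.76371227180312 58.84208858013153 [-0.34007966  0.08284852 -2.9576119 ] [-0.06113712  0.08101763  0.01537097]
```

View pics/w4.png

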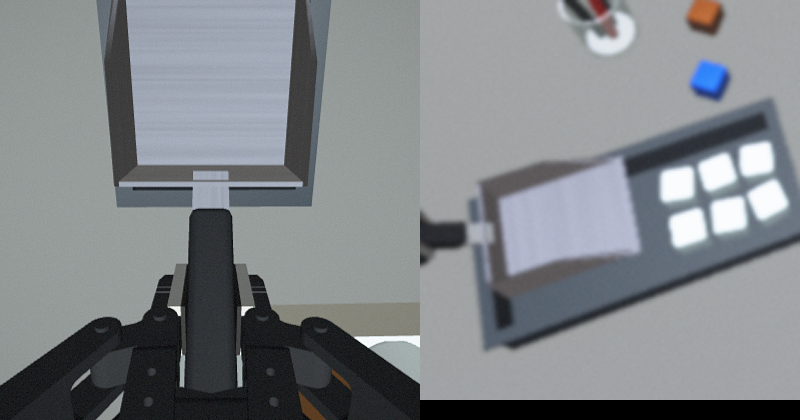

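```bash
python3 - <<'E'
from h import *
c=np.load("w4.npy",allow_pickle=True).item()
A=onz(c,187,206,52);B=onz(c,382,206,52);print(A,B,(A+B)/2)
y=np.radians(88.76)
A=onz(c,188,185.5,82+48);B=onz(c,380,185.5,82+48);print("scoop back",A,B)
L=onz(c,97+70,3,52);R=onz(c,327+70,3,52);print(L,R)
E
```

```text
[ 460.09023884 -456.33092279   52.        ] [ 606.11825042 -459.55789327   52.        ] [ 533.10424463 -457.94440803   52.        ]
scoop back [ 485.26478562 -421.66556475  130.        ] [ 580.16216146 -423.76690675  130.        ]
[ 462.48582571 -323.9392091    52.        ] [ 605.5356497  -327.15441427   52.        ]
```

carry_out(
  deltas=[
    [0,1,6,-0.005],
    [0,0,12,-0.005],
    [0,0,15,0],
    [0,0,15,0],
    [0,0,10,0],
    [0,0,6,0],
    [0,0,5,0],
    [0,0,3,0],
    [0,0,2,0],
    [0,0,1,0],
    [0,0,1,0],
    [0,0,0,0],
  ],
)

```text
clock: 11.82
position: [531.9, -463.7, 73.3]
orientation: [0.711, 0.704, 0.0, 0.0]
force: [-0.1, -0.4, -2.5]
opening: 19.3
grip_force: 58.8
```

carry_out(
  deltas=[
    [0,0,0.7,0],
    [0,0,0,0],
  ],
)

```text
clock: 12.08
position: [532.0, -463.8, 72.8]
orientation: [0.711, 0.704, 0.0, 0.0]
force: [-0.7, 0.7, -1.7]
opening: 19.1
grip_force: 59.0
```

carry_out(
  deltas=[
    [0,0,0.7,0],
    [0,0,0,0],
  ],
)

```text
clock: 12.32
position: [532.0, -464.0, 72.7]
orientation: [0.711, 0.703, -0.0, 0.0]
force: [-1.8, 0.5, 2.3]
opening: 19.3
grip_force: 59.4
```

carry_out(
  deltas=[
    [0,0,0.7,0],
    [0,0,0,0],
  ],
)

```text
clock: 12.58
position: [532.0, -464.2, 72.6]
orientation: [0.711, 0.703, -0.0, 0.0]
force: [-3.0, 1.1, 5.1]
opening: 19.2
grip_force: 59.9
```

carry_out(
  deltas=[
    [3,0,0,0],
    [6,0,0,0],
    [8,0,0,0],
    [8,0,0,0],
    [8,0,0,0],
    [8,0,0,0],
    [8,0,0,0],
    [8,0,0,0],
    [8,0,0,0],
    [6,0,0,0],
    [6,0,0,0],
    [6,0,0,0],
  ],
)

```text
clock: 14.08
position: [533.8, -382.8, 72.7]
orientation: [0.711, 0.703, -0.0, 0.003]
force: [0.4, -6.1, 5.5]
opening: 19.0
grip_force: 59.8
```

```bash
python3 - <<'E'
from h import *
d=wristcam();e=robot.camera("scene");o=np.zeros((420,800,3),np.uint8);o[:,:420]=d["img"][:,70:490];o[:400,420:800]=cv2.resize(e["img"][235:400,70:227],(380,400),interpolation=cv2.INTER_CUBIC);cv2.imwrite("pics/w5.png",o)
E
```

```text
(no output)
```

View pics/w5.png

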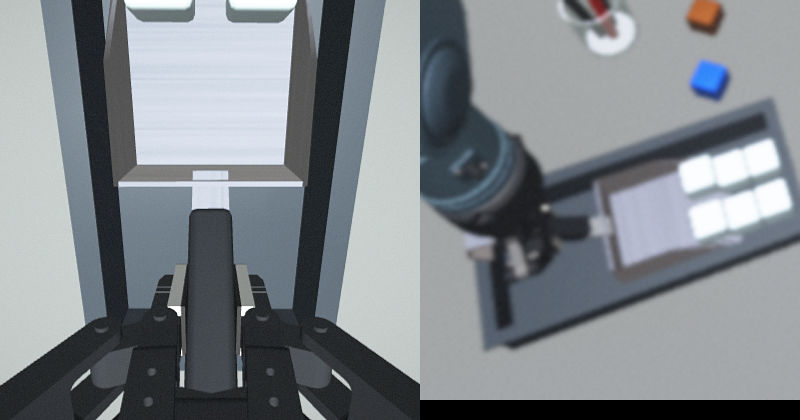

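carry_out(
  deltas=[
    [5,0,0,0],
    [6,0,0,0],
    [6,0,0,0],
    [6,0,0,0],
    [6,0,0,0],
    [6,0,0,0],
    [5,0,0,0],
    [5,0,0,0],
    [4,0,0,0],
    [3,0,0,0],
    [2,0,0,0],
    [0,0,0,0],
  ],
)

```text
clock: 15.68
position: [534.3, -329.0, 72.7]
orientation: [0.711, 0.703, -0.0, 0.002]
force: [0.0, -4.8, 6.3]
opening: 19.4
grip_force: 59.9
```

```bash
python3 - <<'E'
from h import *
d=wristcam();e=robot.camera("scene");o=np.zeros((420,800,3),np.uint8);o[:,:420]=d["img"][:,70:490];o[:400,420:800]=cv2.resize(e["img"][235:400,110:267],(380,400),interpolation=cv2.INTER_CUBIC);cv2.imwrite("pics/w6.png",o)
E
```

```text
(no output)
```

View pics/w6.png

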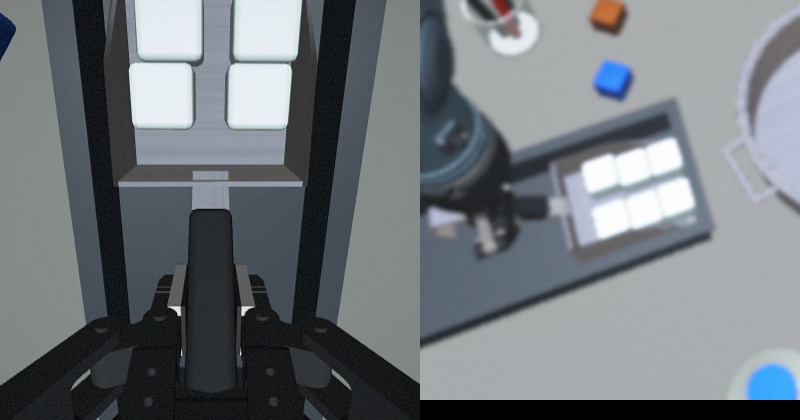

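carry_out(
  deltas=[
    [1,0,0,0],
    [1.5,0,0,0],
    [0.5,0,0,0],
    [0,0,-1,0],
    [0,0,-2,0],
    [0,0,-3,0],
    [0,0,-4,0],
    [0,0,-5,0],
    [0,0,-4,0],
    [0,0,-3,0],
    [0,0,-1,0],
    [0,0,0,0],
  ],
)

```text
clock: 17.27
position: [533.5, -323.0, 94.3]
orientation: [0.71, 0.704, 0.0, -0.0]
force: [-0.9, 0.2, -3.7]
opening: 19.0
grip_force: 58.7
```

```bash
python3 - <<'E'
from h import *
s=robot.get_state();print(s["position"],s["force"],s["ft_torque"])
d=wristcam();c=np.load("w4.npy",allow_pickle=True).item()
e=robot.camera("scene")
# template shift of back wall/handle region between unloaded and now
for (u,v,w,h) in[(255,160,60,55),(180,165,60,30),(330,165,60,30)]:
    T=c["img"][v:v+h,u:u+w];S=d["img"][v-15:v+h+15,u-12:u+w+12];r=cv2.matchTemplate(S,T,cv2.TM_CCOEFF_NORMED);_,m,_,l=cv2.minMaxLoc(r);print(m,l[0]-12,l[1]-15)
o=np.zeros((420,800,3),np.uint8);o[:,:420]=d["img"][:,70:490];o[:400,420:800]=cv2.resize(e["img"][235:400,110:267],(380,400),interpolation=cv2.INTER_CUBIC);cv2.imwrite("pics/w7.png",o)
E
```

```text
[ 533.5087982  -323.00374951   94.26862869] [-0.92623954  0.21499141 -3.74004803] [-0.36019955  0.0232666  -0.04193677]
0.9104176759719849 0 1
0.60107421875 -6 1
0.5879372358322144 7 2
```

carry_out(
  deltas=[
    [0,0,-4,0],
    [0,0,-8,0],
    [0,0,-12,0],
    [0,0,-14,0],
    [0,0,-12,0],
    [0,0,-8,0],
    [0,0,-5,0],
    [0,0,-2,0],
    [0,0,0,0],
  ],
)

```text
clock: 18.5
position: [533.1, -323.6, 158.9]
orientation: [0.711, 0.704, -0.0, -0.0]
force: [0.3, 0.4, -3.9]
opening: 18.8
grip_force: 58.8
```

```bash
cat > chk.py <<'E'
from h import *
s=robot.get_state();print(s["clock"],s["position"].round(1),round(np.degrees(yawof(s["orientation"])),2),s["force"].round(1),s["ft_torque"].round(2))
d=wristcam();c=np.load("w4.npy",allow_pickle=True).item()
u,v,w,h=255,160,60,55
T=c["img"][v:v+h,u:u+w];S=d["img"][v-15:v+h+15,u-12:u+w+12];r=cv2.matchTemplate(S,T,cv2.TM_CCOEFF_NORMED);_,m,_,l=cv2.minMaxLoc(r);print("shift",round(m,2),l[0]-12,l[1]-15)
# brightest white = ice
def blobs(im,th=205):
    hsv=cv2.cvtColor(im,cv2.COLOR_BGR2HSV);m=((im.min(2)>th)&(hsv[:,:,1]<25)).astype(np.uint8);n,_,st,ce=cv2.connectedComponentsWithStats(m)
    return [st[i].tolist() for i in range(1,n) if st[i,4]>8]
print("wrist",[b for b in blobs(d["img"]) if b[1]<180 and 170<b[0]<390])
for n,(u0,u1,v0,v1) in {"scene":(140,345,230,345),"top":(245,445,115,200)}.items():
    q=robot.camera(n);cv2.imwrite(f"pics/chk_{n}_{s['clock']:.1f}.png",q["img"]);print(n,[b for b in blobs(q["img"],190) if u0<b[0]<u1 and v0<b[1]<v1])
E
python3 chk.py
```

```text
18.5 [ 533.1 -323.6  158.9] 89.43 [ 0.3  0.4 -3.9] [-0.31 -0.    0.04]
shift 0.91 0 1
wrist [[209, 5, 64, 66, 4031], [306, 5, 65, 67, 4059], [203, 78, 60, 61, 3478], [300, 79, 61, 60, 3485]]
scene [[168, 279, 46, 23, 575], [172, 296, 47, 26, 632], [291, 296, 22, 17, 216]]
top [[288, 135, 8, 11, 40], [355, 151, 33, 11, 319], [355, 165, 32, 13, 317]]
```

carry_out(
  deltas=[
    [3,-0.5,0,0],
    [6,-1,0,0],
    [10,-1.5,0,0],
    [14,-1.5,0,0],
    [18,-2,0,0],
    [18,-2,0,0],
    [18,-2,0,0],
    [16,-2,0,0],
    [12,-1.5,0,0],
    [8,-1,0,0],
    [4,-0.5,0,0],
    [2,0,0,0],
  ],
)

```text
clock: 20.15
position: [519.1, -194.9, 159.2]
orientation: [0.711, 0.703, -0.0, 0.0]
force: [0.2, -0.7, -3.0]
opening: 19.4
grip_force: 58.8
```

```bash
python3 chk.py
```

```text
20.15 [ 519.1 -194.9  159.2] 89.4 [ 0.2 -0.7 -3. ] [-0.28  0.01 -0.01]
shift 0.9 0 1
wrist [[209, 4, 64, 68, 4044], [306, 5, 65, 67, 4063], [203, 78, 60, 61, 3469], [300, 79, 61, 60, 3489]]
scene [[221, 255, 44, 21, 525], [226, 271, 45, 24, 576], [291, 296, 22, 17, 219]]
top [[288, 135, 7, 11, 38], [313, 154, 33, 12, 314], [312, 169, 33, 13, 315]]
```

carry_out(
  deltas=[
    [3,0,0,0],
    [8,0,0,0],
    [14,0,0,0],
    [20,0,0,0],
    [20,0,0,0],
    [20,0,0,0],
    [20,0,0,0],
    [20,0,0,0],
    [-62,0,0,0],
    [-62,0,0,0],
    [0,0,0,0],
    [0,0,0,0],
  ],
)

```text
clock: 21.8
position: [519.5, -192.6, 159.4]
orientation: [0.711, 0.703, 0.001, -0.0]
force: [0.6, 1.2, -2.2]
opening: 19.6
grip_force: 59.5
```

```bash
python3 chk.py
```

```text
21.8 [ 519.5 -192.6  159.4] 89.39 [ 0.6  1.2 -2.2] [-0.08  0.   -0.04]
shift 0.92 0 1
wrist []
scene [[296, 248, 16, 13, 138], [259, 255, 41, 26, 477], [299, 264, 30, 16, 307], [291, 296, 22, 17, 221]]
top [[288, 135, 7, 11, 39], [261, 156, 23, 14, 182], [308, 156, 11, 11, 103], [269, 173, 20, 14, 187], [291, 178, 11, 11, 99]]
```

```bash
python3 - <<'E'
from h import *
t=np.load("top0.npy",allow_pickle=True).item();s=np.load("scene0.npy",allow_pickle=True).item()
for z in(20,36,112,127):
    P=onz(t,313,161,z);print(z,P.round(),np.round(proj(s,P)))
for b in[(261,156,23,14),(269,173,20,14),(291,178,11,11)]:
    print([onz(t,b[0]+i*b[2],b[1]+j*b[3],30)[:2].round().tolist() for i,j in((0,0),(1,1))],np.round(proj(s,onz(t,b[0]+b[2]/2,b[1]+b[3]/2,36))))
cv2.imwrite("pics/v.png",np.hstack([cv2.resize(cv2.imread("pics/chk_top_21.8.png")[105:215,240:345],(399,418),interpolation=cv2.INTER_CUBIC),cv2.resize(cv2.imread("pics/chk_scene_21.8.png")[215:335,230:345],(401,418),interpolation=cv2.INTER_CUBIC)]))
E
```

```text
20 [558. -43.  20.] [269. 296.]
36 [556. -42.  36.] [269. 293.]
112 [543. -37. 112.] [268. 275.]
127 [541. -36. 127.] [268. 272.]
[[570.0, 126.0], [525.0, 51.0]] [315. 271.]
[[515.0, 99.0], [470.0, 33.0]] [299. 257.]
[[500.0, 27.0], [465.0, -9.0]] [277. 260.]
```

carry_out(
  deltas=[
    [8,0,0,0],
    [16,0,0,0],
    [20,0,0,0],
    [20,0,0,0],
    [20,0,0,0],
    [-62,0,0,0],
    [-45,0,0,0],
    [0,0,0,0],
    [0,0,0,0],
  ],
)

```text
clock: 23.08
position: [519.1, -215.2, 159.1]
orientation: [0.711, 0.704, 0.001, -0.0]
force: [0.1, 0.8, -1.5]
opening: 18.8
grip_force: 59.5
```

```bash
python3 chk.py; python3 - <<'E'
from h import *
import glob
f=sorted(glob.glob("pics/chk_top_*"))[-1];g=f.replace("top","scene")
cv2.imwrite("pics/v.png",np.hstack([cv2.resize(cv2.imread(f)[105:215,240:345],(399,418),interpolation=cv2.INTER_CUBIC),cv2.resize(cv2.imread(g)[215:335,230:345],(401,418),interpolation=cv2.INTER_CUBIC)]))
E
```

```text
23.075 [ 519.1 -215.2  159.1] 89.44 [ 0.1  0.8 -1.5] [-0.09 -0.03  0.02]
shift 0.91 0 1
wrist []
scene [[272, 246, 50, 24, 577], [299, 266, 32, 14, 302], [291, 296, 22, 17, 219]]
top [[288, 135, 7, 11, 39], [261, 155, 12, 12, 93], [273, 161, 11, 10, 95], [263, 170, 38, 19, 382]]
```

```bash
python3 - <<'E'
from h import *
t=np.load("top0.npy",allow_pickle=True).item();s=np.load("scene0.npy",allow_pickle=True).item()
for n,a,b in[("R",(246.8,102.9),(388,263)),("L",(105.7,153.9),(497.5,152.5)),("brush",(207.5,117),(420.6,230.6)),("tongs",(144,138.6),(469.4,181.9))]:
    P,e=tri(t,a,s,b);print(n,P.round(1),round(e,1), "scene@280",onz(s,*b,280).round(1))
# rail line refine in top: profile across
g=cv2.cvtColor(t["img"],cv2.COLOR_BGR2GRAY)
pts=[]
im=cv2.resize(t["img"][95:165,98:258],(800,350),interpolation=cv2.INTER_CUBIC);cv2.imwrite("pics/rail.png",im)
seg=cv2.createLineSegmentDetector().detect(cv2.resize(g[95:165,98:258],None,fx=4,fy=4,interpolation=cv2.INTER_CUBIC))[0][:,0]/4+[98,95,98,95]
for q in seg:
    if np.hypot(q[2]-q[0],q[3]-q[1])>14: print(q.round(1).tolist(),onz(t,q[0],q[1],280)[:2].round(),onz(t,q[2],q[3],280)[:2].round())
E
```

```text
R [675.2 162.4 283.5] 5.9 scene@280 [675.4 166.7 280. ]
L [524.  545.1 282.2] 3.0 scene@280 [523.5 548.8 280. ]
brush [634.2 269.1 273. ] 0.4 scene@280 [637.  265.2 280. ]
tongs [568.3 441.5 273.5] 3.3 scene@280 [570.7 434.4 280. ]
[148.9, 140.3, 163.0, 147.3] [564. 428.] [545. 388.]
[110.1, 154.7, 128.8, 164.7] [521. 533.] [495. 480.]
[247.3, 103.7, 251.9, 126.2] [672. 159.] [609. 144.]
[122.0, 164.8, 104.2, 156.2] [494. 499.] [517. 549.]
[248.7, 126.3, 243.6, 105.2] [608. 153.] [668. 169.]
[113.8, 163.8, 98.2, 163.8] [496. 521.] [495. 564.]
```

```bash
python3 - <<'E'
from h import *
s=robot.get_state();print(s["position"])
y=np.radians(201.5)
plan((480,-60,300),y,18)
plan((479,306.4,300),y,16,start=((480,-60,300),y))
E
```

```text
[ 519.33620473 -214.04927692  159.2129255 ]
[[3.2, -0.8, -2.9, -0.041], [6.5, -1.4, -5.9, -0.081], [9.8, -1.3, -8.8, -0.122], [9.9, -0.1, -8.8, -0.122], [9.9, 1.1, -8.8, -0.122], [9.7, 2.3, -8.8, -0.122], [9.3, 3.4, -8.8, -0.122], [8.8, 4.6, -8.8, -0.122], [8.2, 5.6, -8.8, -0.122], [7.5, 6.6, -8.8, -0.122], [6.6, 7.4, -8.8, -0.122], [5.7, 8.2, -8.8, -0.122]]
[[4.6, 8.8, -8.8, -0.122], [3.5, 9.3, -8.8, -0.122], [2.4, 9.7, -8.8, -0.122], [1.2, 9.9, -8.8, -0.122], [-0.0, 6.6, -5.9, -0.081], [-0.3, 3.3, -2.9, -0.041]]
[[-3.2, 8.1, -0.0, -0.0], [-6.4, 16.3, -0.0, -0.0], [-9.5, 24.4, -0.0, -0.0], [-9.5, 24.4, -0.0, -0.0], [-9.5, 24.4, -0.0, -0.0], [-9.5, 24.4, -0.0, -0.0], [-9.5, 24.4, -0.0, -0.0], [-9.5, 24.4, -0.0, -0.0], [-9.5, 24.4, -0.0, -0.0], [-9.5, 24.4, -0.0, -0.0], [-9.5, 24.4, -0.0, -0.0], [-9.5, 24.4, -0.0, -0.0]]
[[-9.5, 24.4, -0.0, -0.0], [-9.5, 24.4, -0.0, -0.0], [-6.4, 16.3, -0.0, -0.0], [-3.2, 8.1, -0.0, -0.0]]
```

carry_out(
  deltas=[
    [3,-1,-3,-0.04],
    [6.5,-1.5,-6,-0.08],
    [10,-1.5,-9,-0.12],
    [10,0,-9,-0.12],
    [10,1,-9,-0.12],
    [9.5,2.5,-9,-0.12],
    [9.5,3.5,-9,-0.12],
    [9,4.5,-9,-0.12],
    [8,5.5,-9,-0.12],
    [7.5,6.5,-9,-0.12],
    [6.5,7.5,-9,-0.12],
    [5.5,8,-9,-0.12],
  ],
)

```text
clock: 24.72
position: [493.1, -108.9, 258.7]
orientation: [0.127, 0.992, -0.0, 0.0]
force: [-0.8, -0.2, -3.4]
opening: 18.8
grip_force: 59.5
```

carry_out(
  deltas=[
    [4.5,9,-9,-0.12],
    [3.5,9.5,-9,-0.12],
    [2.5,9.5,-9,-0.12],
    [1,10,-8,-0.12],
    [0,6.5,-6,-0.08],
    [0,3,-3,-0.06],
    [-3,8,0,0],
    [-6.5,16,0,0],
    [-9.5,24.5,0,0],
    [-9.5,24.5,0,0],
    [-9.5,24.5,0,0],
    [-9.5,24.5,0,0],
  ],
)

```text
clock: 26.22
position: [483.5, 71.5, 302.1]
orientation: [-0.179, 0.984, 0.0, -0.0]
force: [1.0, 0.5, -2.5]
opening: 19.2
grip_force: 59.5
```

carry_out(
  deltas=[
    [-9.5,24.5,0,0],
    [-9.5,24.5,0,0],
    [-9.5,24.5,0,0],
    [-9.5,24.5,0,0],
    [-9.5,24.5,0,0],
    [-9.5,24.5,0,0],
    [-6.5,16,0,0],
    [-3,8,0,0],
    [0,0,0,0],
  ],
)

```text
clock: 27.35
position: [485.5, 253.4, 302.1]
orientation: [-0.18, 0.984, 0.0, -0.0]
force: [0.2, -0.2, -2.1]
opening: 19.4
grip_force: 59.5
```

```bash
python3 - <<'E'
from h import *
s=robot.get_state();print(s["clock"],s["position"],np.degrees(yawof(s["orientation"])),s["q"].round(2))
d=wristcam();np.save("w8.npy",d,allow_pickle=True);cv2.imwrite("pics/w8.png",d["img"])
t=np.load("top0.npy",allow_pickle=True).item()
G=(600,354,280);r=np.array([-.3665,.930,0])
for k in(-200,-92,0,92,200):print(k,np.round(proj(d,np.array(G)+k*r)))
g=cv2.cvtColor(d["img"],cv2.COLOR_BGR2GRAY)
for q in cv2.createLineSegmentDetector().detect(g)[0][:,0]:
    if np.hypot(q[2]-q[0],q[3]-q[1])>50: print(q.round(1).tolist())
E
```

```text
27.35 [485.4673681  253.4036471  302.12867566] -159.30862648478214 [ 0.36  0.28 -1.06  1.72  0.26  1.29  1.17]
-200 [ 68. 452.]
-92 [225. 450.]
0 [360. 449.]
92 [495. 447.]
200 [654. 445.]
[524.5999755859375, 299.6000061035156, 559.4000244140625, 250.3000030517578]
[253.60000610351562, 385.6000061035156, 255.39999389648438, 328.20001220703125]
[301.3999938964844, 211.8000030517578, 303.5, 261.8999938964844]
[257.5, 261.8999938964844, 260.0, 210.60000610351562]
[353.5, 166.8000030517578, 365.29998779296875, 0.5]
[432.1000061035156, 308.70001220703125, 465.29998779296875, 366.29998779296875]
[434.79998779296875, 322.70001220703125, 397.20001220703125, 282.8999938964844]
[465.29998779296875, 366.79998779296875, 520.2999877929688, 405.5]
[22.200000762939453, 418.6000061035156, 92.69999694824219, 368.79998779296875]
[559.9000244140625, 260.70001220703125, 529.2000122070312, 304.20001220703125]
[196.89999389648438, 0.5, 207.5, 165.60000610351562]
[176.3000030517578, 90.5999984741211, 176.5, 40.599998474121094]
[532.4000244140625, 391.29998779296875, 457.20001220703125, 314.0]
[386.60000610
[... 456 characters left out ...]
3125, 46.70000076293945, 278.29998779296875]
[126.80000305175781, 337.6000061035156, 175.8000030517578, 261.6000061035156]
[375.8999938964844, 0.20000000298023224, 386.3999938964844, 63.400001525878906]
[478.5, 267.6000061035156, 558.5999755859375, 140.89999389648438]
[560.7000122070312, 227.39999389648438, 513.0999755859375, 297.20001220703125]
[443.1000061035156, 267.0, 319.3999938964844, 269.0]
[318.1000061035156, 266.29998779296875, 440.6000061035156, 264.29998779296875]
[303.8999938964844, 331.8999938964844, 302.20001220703125, 265.6000061035156]
[185.6999969482422, 333.20001220703125, 79.9000015258789, 418.79998779296875]
[298.1000061035156, 187.1999969482422, 369.3999938964844, 187.5]
```

```bash
python3 - <<'E'
from h import *
y=np.radians(201.5);n=np.array([np.cos(y),np.sin(y),0]);G=np.array([600,354,280.])
A=G+88*n+[0,0,11];B=G+24*n+[0,0,-3]
plan(A,y,8);plan(B,y,10,start=(A,y));print(A,B)
E
```

```text
[[-3.0, 3.0, 0.6, -0.001], [-6.1, 6.0, 1.2, -0.002], [-9.1, 8.9, 1.8, -0.003], [-9.1, 8.9, 1.8, -0.003], [-9.2, 8.9, 1.8, -0.003], [-9.2, 8.8, 1.8, -0.003], [-6.1, 5.9, 1.2, -0.002], [-3.1, 2.9, 0.6, -0.001]]
[[-2.7, -0.0, 0.6, -0.0], [-5.3, -0.0, 1.2, -0.0], [-8.0, -0.0, 1.8, -0.0], [-8.0, -0.0, 1.8, -0.0], [-8.0, -0.0, 1.8, -0.0], [-8.0, -0.0, 1.8, -0.0], [-8.0, -0.0, 1.8, -0.0], [-8.0, -0.0, 1.8, -0.0], [-5.3, -0.0, 1.2, -0.0], [-2.7, -0.0, 0.6, -0.0]]
[518.12325402 321.74789205 291.        ] [577.66997837 345.20397056 277.        ]
```

carry_out(
  deltas=[
    [-3,3,0.5,-0.014],
    [-6,6,1,0],
    [-9,9,2,0],
    [-9,9,2,0],
    [-9,9,2,0],
    [-9,9,2,0],
    [-6,6,1.5,0],
    [-3,2.5,1,0],
    [0,0,0,0],
  ],
)

```text
clock: 28.52
position: [517.0, 321.9, 290.0]
orientation: [-0.186, 0.983, -0.0, -0.0]
force: [0.1, 0.8, -2.0]
opening: 19.2
grip_force: 59.5
```

```bash
python3 - <<'E'
from h import *
s=robot.get_state();print(s["clock"],s["position"],np.degrees(yawof(s["orientation"])))
y=np.radians(201.5);n=np.array([np.cos(y),np.sin(y),0]);G=np.array([600,354,280.])
plan(G+24*n+[0,0,-3],y,10)
for k in("scene","top"):
    c=robot.camera(k);cv2.imwrite(f"pics/A_{k}.png",c["img"]);H=s["position"]-48*n+[0,0,49];print(k,"hook px",np.round(proj(c,H),1),"G",np.round(proj(c,G),1))
E
```

```text
28.525 [516.97667884 321.90364441 290.02904205] -158.6077411271486
[[-2.7, -0.0, 0.5, -0.0], [-5.4, -0.0, 1.1, -0.0], [-8.1, -0.1, 1.6, -0.0], [-8.1, -0.1, 1.6, -0.0], [-8.1, -0.1, 1.6, -0.0], [-8.1, -0.1, 1.6, -0.0], [-8.1, -0.1, 1.6, -0.0], [-8.1, -0.1, 1.6, -0.0], [-5.4, -0.0, 1.1, -0.0], [-2.7, -0.0, 0.5, -0.0]]
scene hook px [440.  174.9] G [446.6 203.2]
top hook px [176.7 137.2] G [176.  127.9]
```

carry_out(
  deltas=[
    [-3,0,0,0],
    [-5.5,0,1,0],
    [-8,0,1.5,0],
    [-8,0,1.5,0],
    [-8,0,1.5,0],
    [-8,0,1.5,0],
    [-8,0,1.5,0],
    [-8,0,1.5,0],
    [-5,0,1.5,0],
    [-2.5,0,1,0],
    [0,0,0,0],
  ],
)

```text
clock: 30.0
position: [576.5, 345.2, 277.5]
orientation: [-0.186, 0.983, -0.0, -0.0]
force: [-0.6, -0.5, -2.3]
opening: 19.7
grip_force: 59.5
```

```bash
python3 - <<'E'
from h import *
s=robot.get_state();print(s["clock"],s["position"],np.degrees(yawof(s["orientation"])),s["force"])
y=yawof(s["orientation"]);n=np.array([np.cos(y),np.sin(y),0]);G=np.array([600,354,280.])
H=s["position"]-48*n+[0,0,49]
c=robot.camera("scene");im=c["img"];print("hook px",np.round(proj(c,H),1),"G",np.round(proj(c,G),1))
u0,v0=395,135;a=cv2.resize(im[v0:v0+110,u0:u0+100],(500,550),interpolation=cv2.INTER_CUBIC)
t=robot.camera("top");print("top hook px",np.round(proj(t,H),1),"G",np.round(proj(t,G),1))
b=cv2.resize(t["img"][95:165,145:205],(300,350),interpolation=cv2.INTER_CUBIC)
o=np.zeros((550,800,3),np.uint8);o[:,:500]=a;o[:350,500:]=b;cv2.imwrite("pics/B.png",o)
E
```

```text
30.0 [576.52738778 345.20023771 277.52201618] -158.6160483221955 [-0.57009924 -0.4585269  -2.27032401]
hook px [464.6 197.2] G [446.6 203.2]
top hook px [169.7 116.1] G [176.  127.9]
```

View pics/B.png

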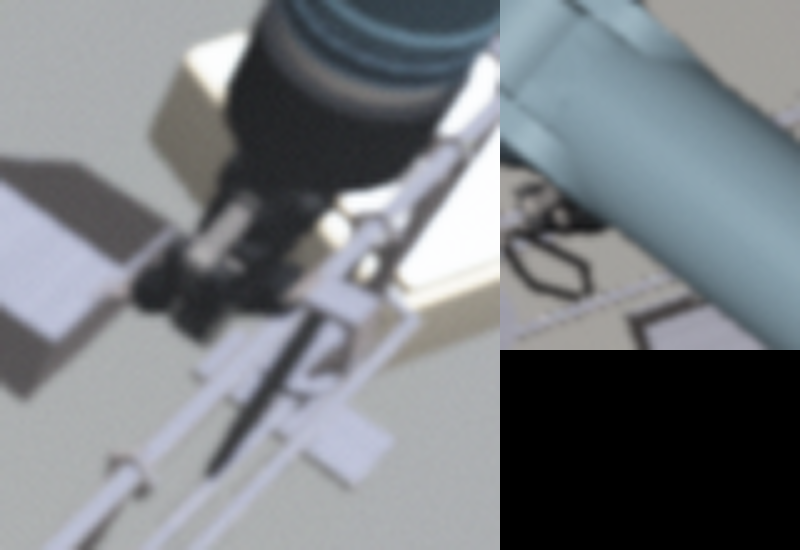

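carry_out(
  deltas=[
    [0.5,0,2,0],
    [1,0,3,0],
    [1,0,4,0],
    [1,0,4,0],
    [1,0,4,0],
    [1,0,3,0],
    [0.5,0,1.5,0],
    [0,0,0,0],
  ],
)

```text
clock: 31.1
position: [570.9, 343.0, 256.1]
orientation: [-0.186, 0.983, -0.0, -0.0]
force: [-0.3, -0.2, -2.0]
opening: 19.1
grip_force: 59.5
```

carry_out(
  deltas=[
    [1.5,0,2,0],
    [2,0,3,0],
    [2,0,3,0],
    [2,0,3,0],
    [1.5,0,2,0],
    [0,0,0,0],
  ],
)

```text
clock: 31.85
position: [562.4, 339.6, 243.0]
orientation: [-0.186, 0.983, -0.0, -0.0]
force: [-0.4, -0.2, -1.3]
opening: 19.4
grip_force: 59.5
```

carry_out(
  deltas=[
    [1.5,0,2,0],
    [1.5,0,2,0],
    [1.5,0,2,0],
    [0.5,0,1,0],
    [0,0,0,0],
  ],
)

```text
clock: 32.48
position: [557.9, 337.9, 236.1]
orientation: [-0.186, 0.983, -0.0, -0.0]
force: [-0.6, 0.1, -1.7]
opening: 18.8
grip_force: 59.5
```

carry_out(
  deltas=[
    [0.7,0,1,0],
    [0.7,0,1,0],
    [0,0,0,0],
  ],
)

```text
clock: 32.85
position: [556.5, 337.3, 234.1]
orientation: [-0.186, 0.983, -0.0, -0.0]
force: [0.5, -0.5, -2.5]
opening: 19.0
grip_force: 59.5
```

carry_out(
  deltas=[
    [0.7,0,1,0],
    [0.7,0,1,0],
    [0,0,0,0],
  ],
)

```text
clock: 33.22
position: [555.2, 336.8, 232.0]
orientation: [-0.186, 0.983, -0.0, -0.0]
force: [0.1, 0.6, -2.3]
opening: 19.1
grip_force: 59.5
```

carry_out(
  deltas=[
    [0.5,0,1,0],
    [0,0,1,0],
    [0,0,0,0],
  ],
)

```text
clock: 33.6
position: [555.3, 337.0, 231.3]
orientation: [-0.185, 0.983, 0.0, 0.001]
force: [-0.2, -1.5, 2.7]
opening: 19.4
grip_force: 60.3
```

carry_out(
  deltas=[
    [0,0,1,0],
    [0,0,0.5,0],
    [0,0,0,0],
  ],
)

```text
clock: 33.98
position: [555.6, 337.1, 231.1]
orientation: [-0.185, 0.983, -0.0, 0.001]
force: [-3.4, -3.8, 7.7]
opening: 19.4
grip_force: 61.0
```

carry_out(
  deltas=[
    [0,0,-0.5,0],
    [0,0,0,0],
  ],
  gripper=0.82,
)

```text
clock: 34.22
position: [555.5, 337.1, 231.1]
orientation: [-0.185, 0.983, 0.0, 0.001]
force: [-2.2, -3.5, 7.2]
opening: 19.0
grip_force: 60.7
```

carry_out(
  deltas=[
    [0,0,0,0],
    [0,0,0,0],
  ],
  gripper=0.79,
)

```text
clock: 34.48
position: [555.5, 337.0, 231.1]
orientation: [-0.185, 0.983, 0.0, 0.001]
force: [-1.9, -3.0, 6.6]
opening: 19.5
grip_force: 60.7
```

carry_out(
  deltas=[
    [0,0,0,0],
    [0,0,0,0],
  ],
  gripper=0.778,
)

```text
clock: 34.72
position: [555.5, 337.0, 231.1]
orientation: [-0.185, 0.983, -0.0, 0.001]
force: [-2.4, -4.0, 6.0]
opening: 18.9
grip_force: 60.7
```

carry_out(
  deltas=[
    [0,0,0,0],
    [0,0,0,0],
  ],
  gripper=0.77,
)

```text
clock: 34.98
position: [555.9, 337.2, 229.6]
orientation: [-0.185, 0.983, 0.001, 0.001]
force: [1.6, -0.1, 2.0]
opening: 19.8
grip_force: 21.1
```

carry_out(
  deltas=[
    [0,0,0,0],
    [0,0,0,0],
  ],
  gripper=0.765,
)

```text
clock: 35.22
position: [553.8, 336.5, 228.2]
orientation: [-0.186, 0.983, -0.0, -0.001]
force: [0.2, -0.1, -1.0]
opening: 20.2
grip_force: 0.0
```

carry_out(
  deltas=[
    [0,0,0,0],
    [0,0,0,0],
    [0,0,0,0],
    [0,0,0,0],
    [0,0,0,0],
    [0,0,0,0],
  ],
)

```text
clock: 35.98
position: [554.9, 336.7, 229.2]
orientation: [-0.186, 0.983, 0.0, 0.0]
force: [0.0, -0.4, 0.1]
opening: 20.1
grip_force: 0.0
```

```bash
python3 - <<'E'
from h import *
s=robot.get_state();print(s["clock"],s["position"],s["force"],s["opening"],s["grip_force"])
d=wristcam();cv2.imwrite("pics/w9.png",d["img"]);g=cv2.cvtColor(d["img"],cv2.COLOR_BGR2GRAY)
c=np.load("w8.npy",allow_pickle=True).item();g0=cv2.cvtColor(c["img"],cv2.COLOR_BGR2GRAY)
# centre column profile: level scoop vs now
print("before",g0[0:300:12,280].tolist());print("now   ",g[0:300:12,280].tolist());print("now c200",g[0:300:12,220].tolist(),g0[0:300:12,220].tolist())
for q in cv2.createLineSegmentDetector().detect(g)[0][:,0]:
    if np.hypot(q[2]-q[0],q[3]-q[1])>60 and 150<q[0]<410 and 150<q[2]<410: print(q.round().tolist())
E
```

```text
35.975 [554.87109026 336.72195045 229.23431081] [ 0.02133832 -0.43462982  0.13974076] 20.065985774039408 0.0
before [169, 168, 163, 164, 165, 168, 162, 165, 169, 172, 171, 168, 174, 167, 79, 153, 165, 168, 40, 41, 37, 45, 40, 48, 39]
now    [145, 143, 143, 145, 145, 147, 146, 150, 144, 153, 150, 150, 146, 149, 147, 154, 151, 146, 158, 156, 162, 152, 155, 155, 160]
now c200 [144, 144, 144, 146, 144, 148, 146, 151, 150, 150, 151, 149, 148, 149, 150, 150, 146, 150, 151, 65, 67, 75, 74, 69, 157] [165, 164, 157, 159, 162, 168, 161, 167, 166, 170, 168, 167, 171, 164, 78, 78, 155, 159, 159, 153, 152, 156, 153, 154, 155]
[261.0, 264.0, 256.0, 353.0]
[295.0, 289.0, 305.0, 386.0]
[256.0, 385.0, 266.0, 288.0]
[305.0, 354.0, 300.0, 264.0]
[335.0, 281.0, 326.0, 199.0]
[234.0, 202.0, 227.0, 278.0]
[341.0, 222.0, 350.0, 289.0]
```

```bash
python3 - <<'E'
from h import *
d=wristcam();s=robot.get_state()
t=robot.camera("top");sc=robot.camera("scene")
y=np.radians(201.5);n=np.array([np.cos(y),np.sin(y),0]);l=np.array([-n[1],n[0],0]);G=np.array([600,354,280.])
a=np.radians(50);ca,sa=np.cos(a),np.sin(a)
def P(f,u,w):return G+n*(f*ca+u*sa)+np.array([0,0,-f*sa+u*ca])+l*w
for nm,f,u in[("nose",206,-115),("backtop",90,-67),("backbot",90,-115),("grip",49,-31)]:
    print(nm,P(f,u,0).round(),[np.round(proj(d,P(f,u,w))) .tolist() for w in(-48,48)],"scene",np.round(proj(sc,P(f,u,0))))
np.save("d.npy",[0])
# difference vs initial scene picture near rail
s0=cv2.imread("pics/scene0.png");df=(cv2.absdiff(s0,sc["img"]).max(2)>40).astype(np.uint8)
cv2.imwrite("pics/fin_scene.png",sc["img"])
E
```

```text
nose [559. 338.  48.] [[328.0, 191.0], [232.0, 192.0]] scene [402. 241.]
backtop [594. 352. 168.] [[349.0, 289.0], [212.0, 289.0]] scene [428. 228.]
backbot [628. 365. 137.] [[339.0, 308.0], [222.0, 308.0]] scene [436. 244.]
grip [593. 351. 223.] [[369.0, 341.0], [192.0, 341.0]] scene [435. 215.]
```

carry_out(
  deltas=[
    [2,0,0,0],
    [5,0,-1,0],
    [10,0,-3,0],
    [20,0,-8,0],
    [25,0,-15,0],
    [25,0,-20,0],
    [25,0,-20,0],
    [15,0,-15,0],
    [5,0,-5,0],
    [0,0,0,0],
    [0,0,0,0],
    [0,0,0,0],
  ],
)

```text
clock: 37.67
position: [432.1, 288.4, 315.5]
orientation: [-0.185, 0.983, 0.0, -0.001]
force: [-0.2, -0.0, 0.9]
opening: 19.8
grip_force: 0.0
```

```bash
python3 - <<'E'
from h import *
d=wristcam();s=robot.get_state();print(s["clock"],s["position"],s["force"])
sc=robot.camera("scene");tp=robot.camera("top");cv2.imwrite("pics/fin_scene.png",sc["img"]);cv2.imwrite("pics/fin_top.png",tp["img"])
s0=cv2.imread("pics/scene0.png")
y=np.radians(201.5);n=np.array([np.cos(y),np.sin(y),0]);l=np.array([-n[1],n[0],0]);G=np.array([600,354,280.])
a=np.radians(50);ca,sa=np.cos(a),np.sin(a)
def P(f,u,w):return G+n*(f*ca+u*sa)+np.array([0,0,-f*sa+u*ca])+l*w
print("pred wrist nose",[np.round(proj(d,P(206,-115,w))).tolist() for w in(-48,48)],"back",[np.round(proj(d,P(90,-67,w))).tolist() for w in(-48,48)])
g=cv2.cvtColor(d["img"],cv2.COLOR_BGR2GRAY)
for q in cv2.createLineSegmentDetector().detect(g)[0][:,0]:
    if np.hypot(q[2]-q[0],q[3]-q[1])>35 and q[1]>120: print(q.round().tolist())
# black grip in scene near pred (435,215), brush/tongs unchanged?
m=(sc["img"].max(2)<60).astype(np.uint8);N,_,st,ce=cv2.connectedComponentsWithStats(m);print("dark scene",[(st[i].tolist(),ce[i].round().tolist()) for i in range(1,N) if st[i,4]>15 and 370<ce[i][0]<520 and 130<ce[i][1]<300])
m=(s0.max(2)<60).astype(np.uint8);N,_,st,ce=cv2.connectedComponentsWithStats(m);print("dark scene0",[(st[i].tolist(),ce[i].round().tolist()) for i in range(1,N) if st[i,4]>15 and 370<ce[i][0]<520 and 130<ce[i][1]<300])
print("brush head diff",cv2.absdiff(s0,sc["img"])[240:280,390:418].mean(), "bottle diff",cv2.absdiff(s0,sc["img"])[288:318,288:316].mean())
E
python3 chk.py | tail -2
```

```text
37.725 [432.04314607 288.49051155 315.55174599] [-0.30822772  0.53234536  0.09434328]
pred wrist nose [[316.0, 268.0], [246.0, 269.0]] back [[326.0, 354.0], [236.0, 354.0]]
[475.0, 326.0, 559.0, 356.0]
[469.0, 320.0, 536.0, 221.0]
[261.0, 264.0, 256.0, 353.0]
[313.0, 371.0, 311.0, 333.0]
[396.0, 317.0, 526.0, 409.0]
[528.0, 409.0, 559.0, 372.0]
[289.0, 353.0, 292.0, 392.0]
[305.0, 352.0, 300.0, 276.0]
[269.0, 389.0, 272.0, 353.0]
[559.0, 367.0, 526.0, 407.0]
[542.0, 223.0, 473.0, 323.0]
[131.0, 341.0, 170.0, 315.0]
[22.0, 419.0, 73.0, 382.0]
[450.0, 332.0, 420.0, 292.0]
[135.0, 211.0, 133.0, 176.0]
[192.0, 391.0, 164.0, 419.0]
[542.0, 352.0, 519.0, 381.0]
[482.0, 376.0, 452.0, 335.0]
[406.0, 248.0, 402.0, 283.0]
[146.0, 292.0, 117.0, 334.0]
[419.0, 276.0, 504.0, 385.0]
[115.0, 337.0, 94.0, 366.0]
[70.0, 379.0, 146.0, 277.0]
[66.0, 332.0, 33.0, 368.0]
[553.0, 176.0, 460.0, 317.0]
[399.0, 284.0, 404.0, 246.0]
[306.0, 266.0, 312.0, 303.0]
[222.0, 289.0, 146.0, 288.0]
[249.0, 304.0, 255.0, 266.0]
[434.0, 287.0, 509.0, 163.0]
[525.0, 384.0, 548.0, 354.0]
[459.0, 318.0, 435.0, 289.0]
[161.0, 248.0, 166.0, 286.0]
[505.0, 385.0, 534.0, 349.0]
[398.0, 287.0, 338.0, 287.0]
[194.0, 382.0, 201.0, 347.0]
[167.0, 285.0, 223.0, 285.0]
[154.0, 223.0, 157.0, 176.0]
[338.0, 285.0, 397.0, 284.0]
[14.0, 211.0, 49.0, 197.0]
[359.0, 347.0, 367.0, 382.0]
[184.0, 333.0, 82.0, 417.0]
[183.0, 388.0, 153.0, 418.0]
dark scene []
dark scene0 [([361, 135, 20, 13, 100], [370.0, 141.0])]
brush head diff 11.130357142857143 bottle diff 5.690873015873016
scene [[272, 246, 50, 24, 577], [299, 266, 32, 14, 302], [291, 296, 22, 17, 220]]
top [[288, 135, 7, 11, 35], [261, 155, 12, 12, 92], [274, 161, 10, 10, 93], [263, 170, 38, 19, 379]]
```

```bash
python3 - <<'E'
from h import *
f=cv2.imread("pics/fin_scene.png");s0=cv2.imread("pics/scene0.png")
g=cv2.cvtColor(f,cv2.COLOR_BGR2GRAY);g0=cv2.cvtColor(s0,cv2.COLOR_BGR2GRAY)
print("scene now/0 rows 200-256 step4, cols 384-468 step 4")
for v in range(200,260,4):print(v,g[v,384:470:4].tolist(),g0[v,384:470:4].tolist())
b=cv2.imread("pics/B.png")
E
```

```text
scene now/0 rows 200-256 step4, cols 384-468 step 4
200 [172, 173, 173, 174, 174, 174, 174, 174, 174, 174, 174, 176, 175, 167, 127, 177, 190, 183, 70, 164, 111, 112] [166, 167, 171, 169, 169, 169, 169, 170, 170, 170, 170, 172, 171, 171, 171, 170, 182, 177, 65, 154, 115, 92]
204 [174, 175, 175, 174, 174, 174, 175, 175, 174, 176, 174, 175, 137, 97, 83, 144, 189, 184, 116, 191, 112, 132] [168, 169, 168, 170, 169, 168, 169, 169, 169, 169, 169, 170, 170, 170, 183, 183, 182, 90, 110, 183, 180, 105]
208 [173, 176, 175, 174, 175, 174, 176, 175, 174, 174, 175, 173, 59, 66, 175, 188, 138, 177, 187, 173, 128, 187] [187, 169, 169, 170, 169, 168, 169, 168, 170, 169, 169, 170, 165, 181, 183, 183, 142, 68, 179, 186, 151, 170]
212 [175, 172, 174, 173, 175, 174, 174, 175, 175, 173, 174, 160, 53, 175, 185, 178, 85, 173, 178, 183, 186, 173] [184, 173, 168, 170, 170, 168, 170, 170, 170, 168, 169, 168, 168, 177, 181, 171, 63, 134, 183, 185, 182, 170]
216 [173, 174, 174, 174, 174, 175, 175, 175, 174, 174, 174, 114, 174, 174, 155, 81, 93, 177, 169, 189, 188, 176] [112, 166, 169, 170, 170, 169, 171, 171, 16
[... 1612 characters left out ...]
, 167, 170, 168, 170, 169]
248 [175, 174, 174, 121, 177, 203, 135, 90, 85, 116, 191, 193, 187, 175, 175, 173, 175, 174, 176, 175, 174, 174] [168, 169, 171, 169, 181, 198, 153, 145, 168, 180, 169, 165, 178, 169, 169, 169, 168, 171, 168, 169, 168, 169]
252 [174, 175, 162, 178, 205, 249, 153, 236, 86, 87, 167, 188, 175, 174, 175, 174, 175, 175, 173, 174, 174, 174] [169, 168, 167, 180, 200, 246, 148, 240, 180, 169, 165, 178, 168, 169, 167, 168, 168, 170, 168, 169, 168, 168]
256 [176, 175, 184, 182, 244, 253, 252, 251, 140, 124, 136, 175, 175, 174, 174, 175, 174, 174, 174, 175, 175, 173] [171, 167, 179, 175, 241, 252, 251, 250, 174, 171, 181, 170, 170, 169, 171, 170, 169, 169, 167, 168, 168, 169]
```

```bash
python3 - <<'E'
from h import *
f=cv2.imread("pics/fin_scene.png");c=robot.camera("scene")["img"]
print("motion",cv2.absdiff(f,c)[190:265,380:480].max(2).mean(),cv2.absdiff(f,c)[330:400,400:500].max(2).mean(),robot.get_state()["clock"])
print(robot.finish_job())
E
```

```text
motion 1.5378666666666667 1.5332857142857144 38.025
the job is handed in; nothing more can be done
None
```

I handed the job in at about 38 s. All six cubes are in the bath, and the scoop hangs still on the rail in the gap. The brush, tongs and bottle look unmoved. I checked this last state from pixel measurements only, since all 10 picture views were used, and the hand-in returned no verdict.

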